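Close up the reloaded label printer

TASK

The desk label printer has just been given a new roll of labels. First swing the blue lever on its print head fully down, so that it lies flat and locks the head; then slide the white cover fully shut over the roll compartment. Leave the other things on the desk standing where they are.

Things in the scene. Friction and masses are not known exactly. Their poses are not given: they have to be found in the camera images.
- printer: Grey label printer, fixed on the desk, 320 mm long (its x), 180 mm wide, body 100 mm high; may stand turned well round. Origin at the centre of its underside; x points from the front (head, lever, label outlet) to the rear, z up. Black slide rails for the cover, 8 mm wide, 114 mm high, run along both sides (y +-83 mm); rear deck at 100 mm, under the open cover.
- head_top (a point): Centre of the top of the black print head, at printer x -104, y 0, z 125 mm; the head is 100 mm long (x) and 150 mm wide (y). At its rear edge two steel lugs, up to 146 mm above the desk, carry the lever.
- roll_bay (a point): Centre of the mouth of the open roll compartment, at printer x +10, y 0, z 100 mm; it is 100 mm long (x) and 152 mm wide, with the white label roll in it (top at 96 mm).
- lever_pivot (a point): Axis of the blue lever, at printer x -68, y 0, z 137 mm, with the printer's axes. The lever turns about the printer's y.
- head_lever (a joint): Angle of the blue lever above level, rad: 0 fully down on its stop (flat, pointing to the front, -x), 1.3 its upper stop; starts raised, 0.75 to 1.2. A stiff hinge: some 2 N at the tip moves it, it stays where left, no spring. 95 mm long from its axis, 10 mm thick; arm 24 mm wide, the outer 34 mm a paddle 44 mm wide.
- lever_tip (a point): Middle of the lever's outer end on its upper (when raised: rearward) face, 95 mm from the axis along the lever and 5 mm off its centre plane; 142 mm above the desk when fully down. Its x axis points along the lever towards the axis.
- cover (a joint): How far the white cover is open, m: 0 fully shut over the compartment on its stop, 0.095 the rear stop; starts 0.06 to 0.09 open. Slides along the printer's x, shutting towards the front (-x), with about 2 N of friction; stays where it is left.
- cover_rib (a point): Top centre of the blue rib on the white cover, 127 mm above the desk, at printer x 25 mm + cover. The rib is 12 mm thick (x), 90 mm wide (y), 18 mm high above the cover's flat top (109 mm above the desk). The cover is 116 mm long, 154 mm wide; its top reaches 37 mm behind the rib's rear face.
- spare_roll: Spare white label roll standing on end beside the printer, 72 mm across, 55 mm high. Origin at the centre of its underside. Bystander.
- sample_jar: Small clear jar with a blue cap beside the printer, 52 mm across, 75 mm high. Origin at the centre of its underside. Bystander.
- stapler: Blue and black stapler, 135 mm long (its x), 34 mm wide, 55 mm high, standing beside the printer on the robot's side. Origin at the centre of its underside. Bystander.
- mug: White mug, 82 mm across, 92 mm high. Origin at the centre of its underside. Bystander.
- pen_cup: Dark pen cup, 76 mm across, 100 mm high, 150 mm with its pens. Origin at the centre of its underside. Bystander.
- tape_dispenser: Black tape dispenser, 150 mm long (its x), 55 mm wide, 83 mm high. Origin at the centre of its underside. Bystander.

How it is judged:
By the outcome, as a careful person would: the job done as asked, in the order asked, and still so for the second after the job is handed in, with the robot touching nothing.
It also fails if it takes over 45 s, if anything falls off the work surface, if the arm or the gripper's body presses on something with over 40 N, if the wrist force passes 120 N, or if a joint passes its speed limit or range.

ROBOT

A 7-joint arm with a two-finger parallel gripper is mounted at the origin on the work surface. World frame = base frame: x ahead of the robot, y to its left, z up, the work surface at z = 0. Lengths are in m, angles in rad, forces in N, time in s.
With the tool pointing down it reaches from about 0.425 to 0.875 m from the base axis. Payload 4.7 kg.
Tool frame: the origin (TCP) lies on the centre line of the jaws, within the pads' length; the fingertips stand 11 mm ahead of it and the grasp point (between the pads) lies 8 mm behind it; z points along the fingers, y is the line along which they close (so a half turn about z gives the same grasp; the last joint's range is limited). The gripper opens to 87 mm and grips with 3 to 60 N. Pads are 19 mm wide; open, the fingers measure 117 mm over their backs; the gripper's body (75 mm by 190 mm) begins 51 mm behind the grasp point.
Start: joints at [1.269, 0.321, -0.07, 1.45, 0.023, 1.371, -0.057], TCP at [0.202, -0.618, 0.196] pointing down, gripper open.
Joint ranges: [-2.86, 2.86], [-0.3, 2.09], [-1.38, 1.24], [0.06, 2.45], [-1.56, 4.7], [0.09, 2.05], [-2.69, 2.69]. Speed limits (rad/s): [2.57, 2.57, 3.14, 3.14, 3.14, 3.14, 3.14].

INTERFACE

Orientations are given as [roll, pitch, yaw] about the fixed x, y, z axes, in that order (R = Rz(yaw) Ry(pitch) Rx(roll)).
In Python, from plant import monitor, viewer, bot gives the robot as it stands.
- The arm moves only by the shell command python3 -m inch 'ROWS' [FORCE]. ROWS is a JSON object of lists of equal length, an entry for each row: "translation": the shift along the tool's x, y, z in mm, a list of three; "delta_rot": the turn, a rotation vector about the tool's x, y, z in degrees, a list of three; "claw": the closure, from -1 (fully open) to 1 (shut). In form: {"translation": [[dx, dy, dz], ...], "delta_rot": [[rx, ry, rz], ...], "claw": [claw, ...]}. A call has exactly 5 rows; each row shifts and turns the commanded pose from where the row before left it, along the tool's axes as they then stand; what a row does not reach is not made up. A row lasts 1/12 s, in which the tool goes at most 41.7 mm and 7.16 degrees, less where a joint would pass 70% of its speed; a pose out of reach is approached as far as the arm can. A call is refused whole if a number of a shift passes 41.7 or a number of a turn 7.16, either way. A call with a gripper value outside its range is refused whole. The fingers move at their own pace and stop on an object; FORCE is the grip in N (left out, the last holds). Time passes only in rows, so rows that do not move let the fingers close, or fill a call up. It gives the time, the measured TCP pose, the force, the opening and the grip force at its end, in the units of the state.
- monitor.get_state(): the state, without advancing time (a new reading comes with each control period).
- viewer.grab_frame(name): name is "scene" or "top" or "wrist"; returns the picture (480x640x3 uint8, red, green, blue); there is no depth.
- viewer.get_calibration(name): a dict with "fx", "fy", "cx", "cy" (pixels), "view" (4x4, takes a point from world to camera coordinates). Camera axes: x right, y down, z forward; pixel columns grow to the right and rows downward; lengths in m; the calibration is good to about 2 mm. A picture is of the moment at which its call begins: read the wrist's pose just before it. get_calibration takes no time and is no camera call; for the wrist camera it gives the pose at the moment of the call.
- bot.job_done(): hands the job in; it is judged then, once.
The state is a dict: "t": time; "joints": joint angles; "qvel": joint speeds; "tau": joint torques, N m; "eef_pos": TCP position; "eef_rot": TCP orientation; "contact_force": force on the tool from outside, world axes, zero at the start; "ft_torque": the same for the moment, N m; "gripper_width": opening from 0.0 (shut) to 1.0 (fully open); "grasp_force": force on a finger pad.
Only numpy, scipy, OpenCV 4.12 (cv2) and the standard library are available. Lean on these libraries where they do the work, as an engineer would, in place of code of your own. Each camera call takes 0.05 s, during which the arm holds its last target. There are 200 camera calls.

## Working session

There is one attempt and no reset: what is moved stays moved. The work goes in short steps, Python scripts to look and compute and a shell command to move; the robot and the scene stay as the last step left them, time stands still between calls to the robot, and variables do not carry over. Pictures are saved under pics/ and viewed, at most 10 in all, crops included, and the job is handed in when it is done.

```bash
mkdir -p pics; ls; python3 - <<'E'
from plant import monitor, viewer, bot
import cv2,numpy as np
s=monitor.get_state();print({k:np.round(v,3).tolist() for k,v in s.items()})
for n in("scene","top"):
    cv2.imwrite(f"pics/{n}1.png",viewer.grab_frame(n)[...,::-1])
    c=viewer.get_calibration(n);print(n,c["fx"],c["cx"],c["cy"],np.round(c["view"],3).tolist())
E
```

```text
pics
{'t': 0.0, 'joints': [1.269, 0.322, -0.07, 1.452, 0.023, 1.371, -0.057], 'qvel': [0.001, 0.0, 0.001, -0.001, 0.0, -0.001, -0.0], 'tau': [0.0, -49.129, -0.404, -31.253, -0.064, 0.044, 0.0], 'eef_pos': [0.202, -0.617, 0.195], 'eef_rot': [-3.14, 0.0, 0.316], 'contact_force': [-0.239, -0.425, 0.112], 'ft_torque': [0.008, -0.03, 0.008], 'grasp_force': 0.0, 'gripper_width': 0.998}
scene 531.081773054398 329.7662890089367 243.55245055835155 [[0.607, 0.795, -0.004, -0.324], [0.664, -0.509, -0.548, -0.346], [-0.437, 0.33, -0.837, 1.453], [0.0, 0.0, 0.0, 1.0]]
top 544.863979639785 313.64326246000024 240.05016121148762 [[0.02, -1.0, -0.016, -0.011], [-0.985, -0.017, -0.173, 0.624], [0.172, 0.019, -0.985, 1.132], [0.0, 0.0, 0.0, 1.0]]
```

View pics/scene1.png

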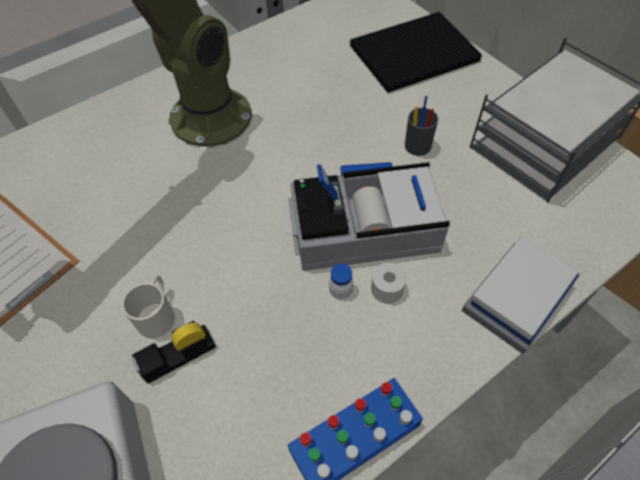

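View pics/top1.png

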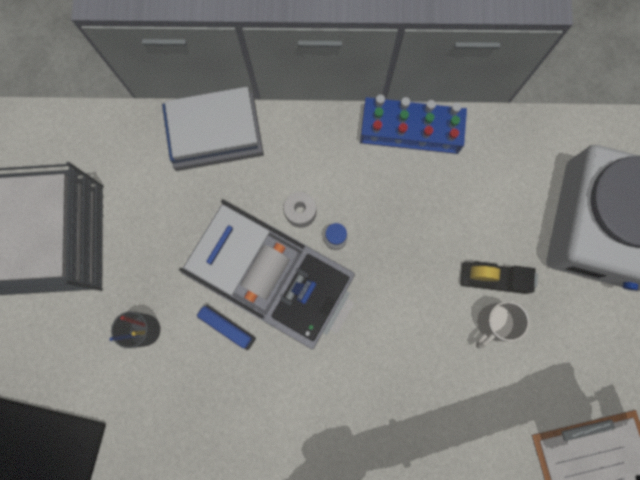

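The top view shows the printer with its rear at (225,205)–(182,269) and its front at (353,275)–(315,347). The rib runs (231,228)–(209,262). The lever is near (300,290), stapler at (226,327), jar at (335,235) and spare roll at (300,208). I'll enlarge both views to get accurate corners.

```bash
python3 - <<'E'
import cv2,numpy as np
a=cv2.imread("pics/top1.png")[190:360,165:365];b=cv2.imread("pics/scene1.png")[150:280,280:460]
a=cv2.resize(a,None,fx=3.5,fy=3.5,interpolation=cv2.INTER_CUBIC);cv2.imwrite("pics/ca.png",a)
b=cv2.resize(b,None,fx=4,fy=4,interpolation=cv2.INTER_CUBIC);cv2.imwrite("pics/cb.png",b)
E
```

```text
(no output)
```

View pics/ca.png

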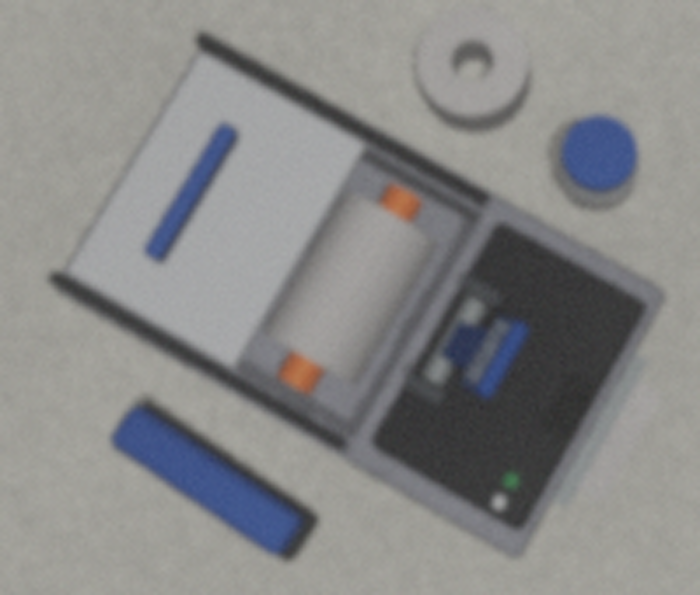

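View pics/cb.png

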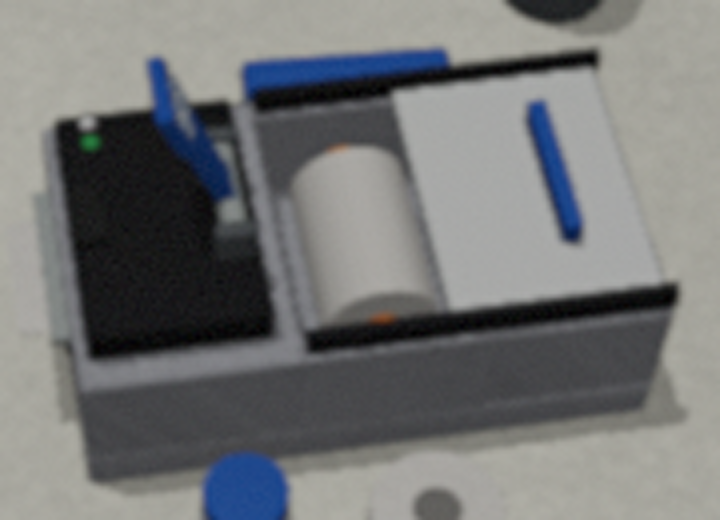

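The crops show the head, body-front and rib corners plus the lever's end face as a bright strip at a-crop (525,322)–(487,397), with lever_tip on its rear edge. The scene crop shows rib ends at (540,105) and (570,235). I'll fit the printer pose, cover opening and lever angle to these.

```bash
cat > h.py <<'E'
import numpy as np,cv2
from plant import monitor,viewer,bot
C={n:viewer.get_calibration(n) for n in("scene","top")}
def proj(n,p,c=None):
    c=c or C[n];q=c["view"][:3,:3]@p+c["view"][:3,3]
    return np.array([c["fx"]*q[0]/q[2]+c["cx"],c["fy"]*q[1]/q[2]+c["cy"]])
def P2W(v,p):
    c,s=np.cos(v[2]),np.sin(v[2]);return np.array([v[0]+c*p[0]-s*p[1],v[1]+s*p[0]+c*p[1],p[2]])
def tip(a,off=.005): # printer frame
    return np.array([-.068-.095*np.cos(a)+off*np.sin(a),0,.137+.095*np.sin(a)+off*np.cos(a)])
E
python3 - <<'E'
from h import *
from scipy.optimize import least_squares
A=lambda u,v:((u+.5)/3.5-.5+165,(v+.5)/3.5-.5+190)
B=lambda u,v:((u+.5)/4-.5+280,(v+.5)/4-.5+150)
H=lambda x,y:(lambda v:np.array([x,y,.125]))
rib=lambda y:(lambda v:np.array([.025+v[3],y,.127]))
F=lambda y:(lambda v:np.array([-.16,y,.1]))
T=lambda y:(lambda v:tip(v[4],0)+[0,y,0])
R=lambda y:(lambda v:np.array([.16,y,.114]))
obs=[("top",H(-.054,.075),A(375,440)),("top",H(-.154,.075),A(520,528)),("top",H(-.154,-.075),A(645,303)),("top",H(-.054,-.075),A(500,225)),
("top",F(.09),A(518,555)),("top",F(-.09),A(663,292)),("top",rib(-.045),A(228,128)),("top",rib(.045),A(155,254)),("top",T(-.022),A(517,324)),("top",T(.022),A(481,392)),
("top",R(.083),A(55,278)),("top",R(-.083),A(203,40)),
("scene",H(-.154,-.075),B(92,352)),("scene",H(-.054,-.075),B(270,332)),("scene",H(-.154,.075),B(60,122)),("scene",rib(.045),B(538,103)),("scene",rib(-.045),B(571,236)),
("scene",T(.022),B(155,62)),("scene",R(-.083),B(675,290)),("scene",R(.083),B(597,55))]
f=lambda v:np.concatenate([proj(n,P2W(v,g(v)))-o for n,g,o in obs])
r=least_squares(f,[.6,.1,.6,.07,1.],loss="soft_l1");v=r.x
print(np.round(v,4),np.degrees(v[2]));print(np.round(f(v).reshape(-1,2),1).tolist())
np.save("v.npy",v)
for n,p in(("tip",tip(v[4])),("pivot",[-.068,0,.137]),("rib",[.025+v[3],0,.127]),("ribshut",[.025,0,.127]),("tip0",tip(0))):print(n,np.round(P2W(v,np.array(p)),4))
def ray(u,z):
    c=C["top"];M=c["view"];d=M[:3,:3].T@np.array([(u[0]-c["cx"])/c["fx"],(u[1]-c["cy"])/c["fy"],1]);o=-M[:3,:3].T@M[:3,3];return (o+d*(z-o[2])/d[2]).round(3)
for n,u,z in(("jar",A(598,153),.075),("roll",A(473,62),.055),("st1",A(125,425),.055),("st2",A(290,540),.055),("pen",(133,325),.1)):print(n,ray(u,z))
E
```

```text
[0.5474 0.0933 1.0716 0.0856 1.2164] 61.40054908024017
[[-1.2, 0.9], [0.8, 1.0], [1.9, -0.3], [0.4, -2.2], [0.5, 1.3], [2.2, -0.7], [1.4, -1.1], [-0.7, 0.6], [1.9, -1.4], [0.2, 0.1], [-0.9, -1.2], [-1.2, -1.6], [-1.8, -2.3], [1.8, -3.5], [-2.2, -0.6], [-1.0, -0.4], [0.8, -1.5], [0.3, -1.4], [1.3, 0.1], [0.7, 0.1]]
tip [0.5013 0.0087 0.2278]
pivot [0.5149 0.0336 0.137 ]
rib [0.6004 0.1904 0.127 ]
ribshut [0.5594 0.1152 0.127 ]
tip0 [ 0.4694 -0.0498  0.142 ]
jar [ 0.636 -0.047  0.075]
roll [0.697 0.032 0.055]
st1 [0.466 0.239 0.055]
st2 [0.399 0.135 0.055]
pen [0.434 0.365 0.1  ]
```

The fit is consistent to 1–2 px, and the cover opening (86 mm) and lever angle (1.2) are within their stated ranges. I'll approach with the fingers shut.

```bash
Z='[[0,0,0],[0,0,0],[0,0,0],[0,0,0],[0,0,0]]'
python3 -m inch '{"translation":[[24,-24,-18],[24,-24,-18],[24,-24,-18],[24,-24,-18],[24,-24,-18]],"delta_rot":[[0,0,0],[0,0,0],[0,0,0],[0,0,0],[0,0,0]],"claw":[1,1,1,1,1]}' 20
python3 -m inch '{"translation":[[27,-27,-3],[27,-27,-3],[27,-27,-3],[27,-27,-3],[27,-27,-3]],"delta_rot":[[0,0,0],[0,0,0],[0,0,0],[0,0,0],[0,0,0]],"claw":[1,1,1,1,1]}'
python3 -m inch '{"translation":[[27,-27,0],[27,-27,0],[27,-27,0],[27,-27,0],[27,-27,0]],"delta_rot":[[0,0,0],[0,0,0],[0,0,0],[0,0,0],[0,0,0]],"claw":[1,1,1,1,1]}'
cat > w.py <<'E'
from h import *
from scipy.spatial.transform import Rotation as R
import sys
v=np.load("v.npy");s=monitor.get_state();p=np.array(s["eef_pos"]);r=R.from_euler("xyz",s["eef_rot"])
c,n=np.cos(v[2]),np.sin(v[2]);d=p[:2]-v[:2]
print("t",round(s["t"],2),"printer mm",np.round([1e3*(c*d[0]+n*d[1]),1e3*(c*d[1]-n*d[0]),1e3*p[2]],1),"F",np.round(s["contact_force"],1))
print("rot left deg",np.degrees((r.inv()*R.from_euler("xyz",[np.pi,0,v[2]])).as_rotvec()).round(2))
if len(sys.argv)>1:
    g=P2W(v,np.array([float(a)/1e3 for a in sys.argv[1:4]]));print("tool mm to go",(1e3*r.inv().apply(g-p)).round(1))
E
python3 w.py -45 0 300
```

```text
t: 0.52
eef_pos: [0.279, -0.4648, 0.2867]
eef_rot: [-3.141, 0.0, 0.316]
contact_force: [0.5, 1.0, -0.2]
gripper_width: 0.703
grasp_force: 0.0
t: 0.93
eef_pos: [0.3653, -0.2944, 0.3013]
eef_rot: [-3.142, 0.0, 0.316]
contact_force: [0.7, -0.3, 0.0]
gripper_width: 0.323
grasp_force: 0.0
t: 1.35
eef_pos: [0.4516, -0.1242, 0.3013]
eef_rot: [3.141, 0.0, 0.316]
contact_force: [1.2, -0.3, 0.3]
gripper_width: 0.024
grasp_force: 0.0
t 1.35 printer mm [-236.8  -20.   301.3] F [ 1.2 -0.3  0.3]
rot left deg [ 2.000e-02  3.000e-02 -4.332e+01]
tool mm to go [ 125.8 -146.1    1.2]
```

```bash
python3 -m inch '{"translation":[[25,-29,0],[25,-29,0],[25,-29,0],[25,-29,0],[25,-29,0]],"delta_rot":[[0,0,0],[0,0,0],[0,0,0],[0,0,0],[0,0,0]],"claw":[1,1,1,1,1]}'
python3 -m inch '{"translation":[[0,0,0],[0,0,0],[0,0,0],[0,0,0],[0,0,0]],"delta_rot":[[0,0,-7],[0,0,-7],[0,0,-7],[0,0,-7],[0,0,-7]],"claw":[1,1,1,1,1]}' >/dev/null
python3 -m inch '{"translation":[[0,0,0],[0,0,0],[0,0,0],[0,0,0],[0,0,0]],"delta_rot":[[0,0,-4],[0,0,-4],[0,0,0],[0,0,0],[0,0,0]],"claw":[1,1,1,1,1]}' >/dev/null
python3 w.py -45 0 216
python3 - <<'E'
from h import *
from plant import viewer
c=viewer.get_calibration("wrist");im=viewer.grab_frame("wrist")[...,::-1].copy()
v=np.load("v.npy")
for p in([-.054,.075,.125],[-.054,-.075,.125],[-.154,.075,.125],tip(v[4]),[.025+v[3],.045,.127],[.025+v[3],-.045,.127]):
    q=proj("",P2W(v,np.array(p)),c).round().astype(int);print(q);cv2.circle(im,tuple(map(int,q)),4,(0,0,255),1)
cv2.imwrite("pics/w1.png",im)
E
```

```text
t: 1.77
eef_pos: [0.5254, 0.0523, 0.3014]
eef_rot: [3.141, 0.0, 0.315]
contact_force: [1.2, -0.4, -0.5]
gripper_width: 0.006
grasp_force: 0.0
t 2.6 printer mm [-48.2  -0.9 301.2] F [ 0.  -0.4  0.7]
rot left deg [-0.02  0.02 -0.41]
tool mm to go [ 3.2 -0.9 85.2]
[245 220]
[388 219]
[250 308]
[317 297]
[267  46]
[364  45]
```

View pics/w1.png

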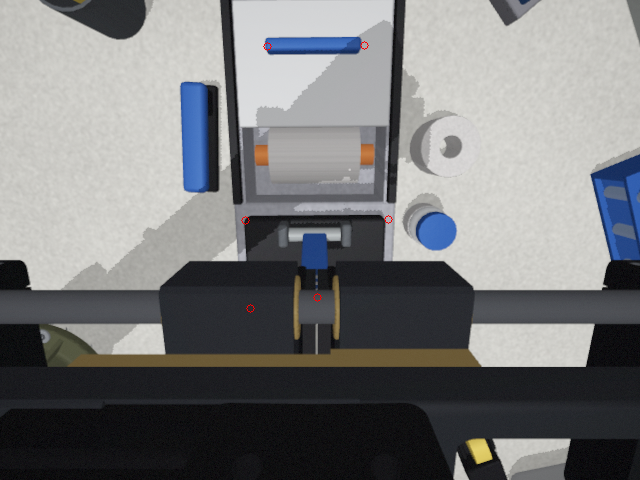

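The wrist view agrees with the fit to a few pixels: rib at (267–364,46), head corners at (245,218) and (388,218). The shut fingers hang above and behind the lever. Next I'll descend behind it.

```bash
python3 -m inch '{"translation":[[8,-1,17],[0,0,17],[0,0,17],[0,0,17],[0,0,17]],"delta_rot":[[0,0,0],[0,0,0],[0,0,0],[0,0,0],[0,0,0]],"claw":[1,1,1,1,1]}'
python3 -m inch '{"translation":[[-10,0,0],[-10,0,0],[-10,0,0],[-10,0,0],[-8,0,2]],"delta_rot":[[0,0,0],[0,0,0],[0,0,0],[0,0,0],[0,0,0]],"claw":[1,1,1,1,1]}'
python3 w.py -100 0 210
```

```text
t: 3.07
eef_pos: [0.5281, 0.0581, 0.2156]
eef_rot: [3.141, 0.0, 1.065]
contact_force: [0.3, 0.4, -0.3]
gripper_width: 0.004
grasp_force: 0.0
t: 3.48
eef_pos: [0.5049, 0.0154, 0.2146]
eef_rot: [3.141, 0.0, 1.065]
contact_force: [-0.2, -0.0, 0.5]
gripper_width: 0.005
grasp_force: 0.0
t 3.48 printer mm [-88.7   0.  214.6] F [-0.2 -0.   0.5]
rot left deg [ 0.04  0.01 -0.38]
tool mm to go [-11.3   0.1   4.6]
```

```bash
python3 -m inch '{"translation":[[-4,0,1],[-4,0,2],[-4,0,2],[-4,0,4],[-4,0,4]],"delta_rot":[[0,0,0],[0,0,0],[0,0,0],[0,0,0],[0,0,0]],"claw":[1,1,1,1,1]}'
python3 -m inch '{"translation":[[-4,0,4],[-4,0,4],[-3,0,5],[-3,0,5],[-3,0,5]],"delta_rot":[[0,0,0],[0,0,0],[0,0,0],[0,0,0],[0,0,0]],"claw":[1,1,1,1,1]}'
python3 -m inch '{"translation":[[-2,0,5],[-2,0,5],[-2,0,5],[-2,0,4],[-2,0,2]],"delta_rot":[[0,0,0],[0,0,0],[0,0,0],[0,0,0],[0,0,0]],"claw":[1,1,1,1,1]}'
python3 w.py -138 0 150
```

```text
t: 3.9
eef_pos: [0.4953, -0.0014, 0.2011]
eef_rot: [3.142, -0.0, 1.067]
contact_force: [1.1, 0.3, 0.8]
gripper_width: 0.003
grasp_force: 0.1
t: 4.32
eef_pos: [0.4822, -0.0269, 0.1829]
eef_rot: [-3.141, 0.02, 1.06]
contact_force: [-29.8, -22.4, 42.1]
gripper_width: 0.005
grasp_force: 24.0
t: 4.73
eef_pos: [0.4815, -0.0288, 0.1575]
eef_rot: [3.141, 0.003, 1.061]
contact_force: [-0.1, -0.3, 1.4]
gripper_width: 0.006
grasp_force: 1.0
t 4.73 printer mm [-138.8   -0.5  157.5] F [-0.1 -0.3  1.4]
rot left deg [ 0.05  0.17 -0.59]
tool mm to go [ 0.8 -0.6  7.5]
```

A force spike appeared, then vanished, so I need to look.

```bash
python3 - <<'E'
from h import *
b=viewer.grab_frame("scene")[150:280,280:460,::-1];a=viewer.grab_frame("top")[190:360,165:365,::-1]
a=cv2.resize(a,(400,340),interpolation=cv2.INTER_CUBIC);b=cv2.resize(b,(400,289),interpolation=cv2.INTER_CUBIC)
o=np.zeros((340,800,3),np.uint8);o[:,:400]=a;o[:289,400:]=b;cv2.imwrite("pics/c2.png",o)
E
```

```text
(no output)
```

View pics/c2.png

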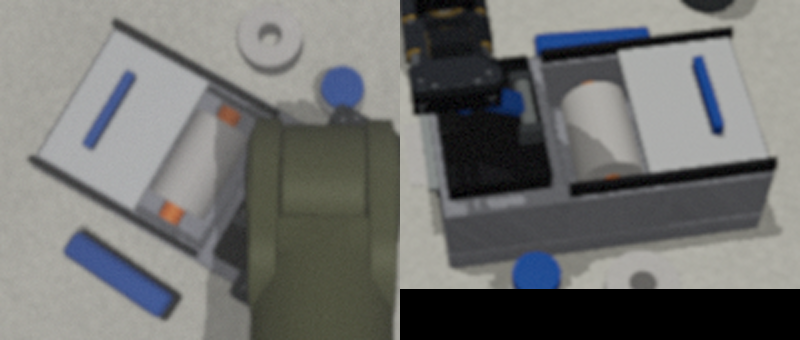

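The scene half shows the lever nearly flat under the gripper (blue at (510,100)), and nothing else has been disturbed. I'll press on down gently.

```bash
python3 -m inch '{"translation":[[0,0,1],[0,0,1],[0,0,1],[0,0,1],[0,0,0]],"delta_rot":[[0,0,0],[0,0,0],[0,0,0],[0,0,0],[0,0,0]],"claw":[1,1,1,1,1]}'
python3 -m inch '{"translation":[[0,0,1],[0,0,1],[0,0,1],[0,0,0],[0,0,0]],"delta_rot":[[0,0,0],[0,0,0],[0,0,0],[0,0,0],[0,0,0]],"claw":[1,1,1,1,1]}'
```

```text
t: 5.25
eef_pos: [0.4823, -0.0245, 0.1532]
eef_rot: [-3.141, -0.0, 1.067]
contact_force: [0.9, -0.3, 1.3]
gripper_width: 0.005
grasp_force: 0.4
t: 5.67
eef_pos: [0.4823, -0.0251, 0.1503]
eef_rot: [-3.142, 0.0, 1.066]
contact_force: [-0.3, -0.0, 0.6]
gripper_width: 0.006
grasp_force: 0.2
```

```bash
python3 -m inch '{"translation":[[0,0,-4],[0,0,-10],[0,0,-16],[0,0,-16],[0,0,-16]],"delta_rot":[[0,0,0],[0,0,0],[0,0,0],[0,0,0],[0,0,0]],"claw":[1,1,1,1,1]}'
python3 -m inch '{"translation":[[30,0,-20],[30,0,-20],[30,0,-20],[30,0,-20],[0,0,0]],"delta_rot":[[0,0,0],[0,0,0],[0,0,0],[0,0,0],[0,0,0]],"claw":[1,1,1,1,1]}'
python3 - <<'E'
from h import *
b=viewer.grab_frame("scene")[150:280,280:460,::-1];a=viewer.grab_frame("wrist")[:,:,::-1]
a=cv2.resize(a,(320,240));b=cv2.resize(b,(480,347),interpolation=cv2.INTER_CUBIC)
o=np.zeros((347,800,3),np.uint8);o[:240,:320]=a;o[:347,320:]=b;cv2.imwrite("pics/c3.png",o)
v=np.load("v.npy")
for a in(0,.1,.3,.6,.9,1.2):
  print(a,[((proj("scene",P2W(v,tip(a,0)+[0,y,0]))-[280,150])*2.667+[320,0]).round() for y in(-.022,.022)])
E
```

```text
t: 6.08
eef_pos: [0.4824, -0.0249, 0.2139]
eef_rot: [3.141, -0.0, 1.067]
contact_force: [0.0, 0.1, 0.2]
gripper_width: 0.008
grasp_force: 0.0
t: 6.5
eef_pos: [0.5432, 0.0873, 0.2973]
eef_rot: [3.138, -0.009, 1.074]
contact_force: [-2.1, 0.5, 0.8]
gripper_width: 0.008
grasp_force: 0.0
0 [array([355., 165.]), array([349., 121.])]
0.1 [array([355., 157.]), array([348., 113.])]
0.3 [array([358., 142.]), array([352.,  98.])]
0.6 [array([373., 119.]), array([366.,  75.])]
0.9 [array([397.,  98.]), array([389.,  54.])]
1.2 [array([430.,  82.]), array([421.,  37.])]
```

View pics/c3.png

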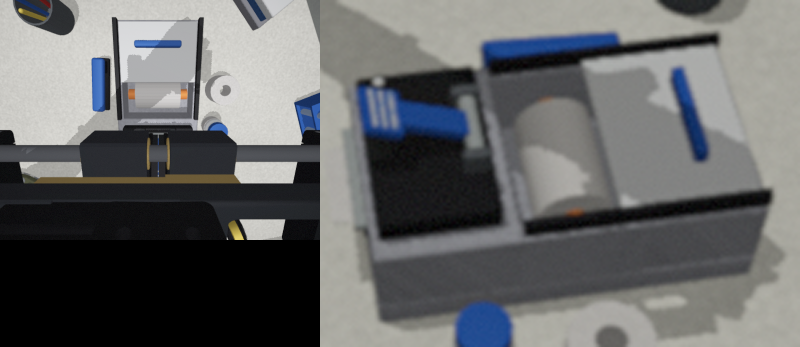

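The lever has come down, but the crop suggests its end (360,88)–(367,137) may still be above flat. I'll move the arm clear to the rear and measure the angle by matching its silhouette.

```bash
python3 -m inch '{"translation":[[32,0,0],[32,0,0],[32,0,0],[32,0,0],[32,0,0]],"delta_rot":[[0,0,0],[0,0,0],[0,0,0],[0,0,0],[0,0,0]],"claw":[1,1,1,1,1]}'
cat > lev.py <<'E'
from h import *
import sys
v=np.load("v.npy");k=4
def box(n,a,s0,s1,w):
    P=[]
    for s in(s0,s1):
        for y in(-w,w):
            for o in(-.005,.005):
                p=np.array([-.068-s*np.cos(a)+o*np.sin(a),y,.137+s*np.sin(a)+o*np.cos(a)]);P.append(proj(n,P2W(v,p)))
    return np.array(P)
def run(n,im):
    u0=proj(n,P2W(v,np.array([-.11,0,.15]))).astype(int)-30
    c=im[u0[1]:u0[1]+60,u0[0]:u0[0]+60];c=cv2.resize(c,None,fx=k,fy=k,interpolation=cv2.INTER_CUBIC)
    h=cv2.cvtColor(c,cv2.COLOR_BGR2HSV);m=((h[...,0]>100)&(h[...,0]<130)&(h[...,1]>110)&(h[...,2]>45)).astype(np.uint8)
    m=cv2.morphologyEx(m,cv2.MORPH_CLOSE,np.ones((13,13)));N,L,S,_=cv2.connectedComponentsWithStats(m);m=(L==1+np.argmax(S[1:,4])).astype(np.uint8)
    res=[]
    for a in np.arange(0,1.31,.05):
        r=np.zeros_like(m)
        for b in(box(n,a,.008,.095,.012),box(n,a,.061,.095,.022)):
            cv2.fillConvexPoly(r,cv2.convexHull(np.float32((b-u0+.5)*k-.5)).round().astype(np.int32),1)
        for dx in range(-14,15,2):
            for dy in range(-14,15,2):
                q=np.roll(r,(dy,dx),(0,1));res.append(((q&m).sum()/(q|m).sum(),round(a,2),dx/k,dy/k))
    res.sort(reverse=True);print(n,m.sum(),[tuple(np.round(x,2).tolist()) for x in res[:1]])
    best={}
    for x in res:best.setdefault(x[1],x)
    print("  ",[(a,round(float(best[a][0]),2),best[a][2:]) for a in sorted(best)][::2])
    return c
if len(sys.argv)>1:
    for n in("scene","top"):run(n,cv2.imread(f"pics/{n}1.png"))
else: cv2.imwrite("pics/l.png",np.hstack([run(n,viewer.grab_frame(n)[...,::-1]) for n in("scene","top")]))
E
python3 lev.py 1; echo NOW; python3 lev.py; python3 w.py 137 0 200
```

```text
t: 7.02
eef_pos: [0.6183, 0.2185, 0.2914]
eef_rot: [3.141, 0.003, 1.063]
contact_force: [-0.4, -0.2, 0.1]
gripper_width: 0.002
grasp_force: 0.0
scene 3815 [(0.69, 1.2, -0.5, -1.0)]
   [(np.float64(0.0), 0.08, (3.5, -3.5)), (np.float64(0.1), 0.09, (3.5, -3.5)), (np.float64(0.2), 0.1, (3.5, -3.5)), (np.float64(0.3), 0.11, (3.5, -3.5)), (np.float64(0.4), 0.13, (3.5, -3.5)), (np.float64(0.5), 0.15, (3.5, -3.5)), (np.float64(0.6), 0.18, (3.5, -3.5)), (np.float64(0.7), 0.22, (3.5, -3.5)), (np.float64(0.8), 0.3, (3.5, -3.5)), (np.float64(0.9), 0.37, (3.5, -3.5)), (np.float64(1.0), 0.46, (3.5, -2.0)), (np.float64(1.1), 0.58, (2.5, 0.0)), (np.float64(1.2), 0.69, (-0.5, -1.0)), (np.float64(1.3), 0.57, (-3.5, -0.5))]
top 1751 [(0.38, 1.3, 3.5, 3.5)]
   [(np.float64(0.0), 0.08, (2.5, -1.0)), (np.float64(0.1), 0.08, (3.5, -0.5)), (np.float64(0.2), 0.07, (-2.0, -3.5)), (np.float64(0.3), 0.08, (-2.0, -3.5)), (np.float64(0.4), 0.08, (-3.0, -3.5)), (np.float64(0.5), 0.08, (-3.5, -3.5)), (np.float64(0.6), 0.08, (-3.5, -3.0)), (np.float64(0.7), 0.1, (-3.5, -3.5)), (np.float64(0.8), 0.14, (-3.5, -3.5)),
[... 749 characters left out ...]
-3.5, 3.5))]
top 6812 [(0.59, 0.5, -0.5, 0.5)]
   [(np.float64(0.0), 0.56, (-3.5, -2.0)), (np.float64(0.1), 0.56, (-3.5, -1.5)), (np.float64(0.2), 0.56, (-3.5, -1.5)), (np.float64(0.3), 0.57, (-3.0, -1.0)), (np.float64(0.4), 0.57, (-1.5, 0.0)), (np.float64(0.5), 0.59, (-0.5, 0.5)), (np.float64(0.6), 0.56, (1.5, 1.5)), (np.float64(0.7), 0.52, (3.5, 3.0)), (np.float64(0.8), 0.51, (0.5, 1.5)), (np.float64(0.9), 0.55, (0.5, 2.0)), (np.float64(1.0), 0.58, (1.0, 2.5)), (np.float64(1.1), 0.5, (3.5, 3.5)), (np.float64(1.2), 0.4, (3.5, 3.5)), (np.float64(1.3), 0.31, (3.5, 3.5))]
t 7.12 printer mm [148.    1.6 289.8] F [-0.2  0.1  0.6]
rot left deg [-0.28  0.    0.01]
tool mm to go [-11.    2.   89.8]
```

Silhouette matching puts the lever at about 0.4 rad, so the finger slipped past it. I'll go back and press slowly from above onto the paddle, checking the force and height at each step.

```bash
python3 -m inch '{"translation":[[-30,0,0],[-30,0,0],[-30,0,0],[-30,0,0],[-30,0,0]],"delta_rot":[[0,0,0],[0,0,0],[0,0,0],[0,0,0],[0,0,0]],"claw":[1,1,1,1,1]}' >/dev/null
python3 -m inch '{"translation":[[-30,2,0],[-30,0,0],[-30,0,0],[-30,0,0],[-14,0,0]],"delta_rot":[[0,0,0],[0,0,0],[0,0,0],[0,0,0],[0,0,0]],"claw":[1,1,1,1,1]}' >/dev/null
python3 -m inch '{"translation":[[0,0,20],[0,0,20],[0,0,20],[0,0,20],[0,0,15]],"delta_rot":[[0,0,0],[0,0,0],[0,0,0],[0,0,0],[0,0,0]],"claw":[1,1,1,1,1]}' >/dev/null
python3 w.py -138 0 183
python3 -m inch '{"translation":[[0,0,3],[0,0,3],[0,0,2],[0,0,2],[0,0,2]],"delta_rot":[[0,0,0],[0,0,0],[0,0,0],[0,0,0],[0,0,0]],"claw":[1,1,1,1,1]}'
python3 w.py -138 0 150; python3 lev.py | grep -v "  "
```

```text
t 8.37 printer mm [-142.1   -0.6  195.5] F [-0.8  0.7 -0.2]
rot left deg [-0.09  0.14 -0.52]
tool mm to go [ 4.2 -0.6 12.5]
t: 8.78
eef_pos: [0.4826, -0.0299, 0.1862]
eef_rot: [3.14, -0.0, 1.066]
contact_force: [0.0, -0.6, -0.1]
gripper_width: 0.007
grasp_force: 0.0
t 8.78 printer mm [-139.1   -2.1  186.2] F [ 0.  -0.6 -0.1]
rot left deg [ 0.09 -0.01 -0.33]
tool mm to go [ 1.1 -2.1 36.2]
scene 6433 [(0.64, 0.4, 1.0, -1.0)]Traceback (most recent call last):
  File "lev.py", line 31, in <module>
    else: cv2.imwrite("pics/l.png",np.hstack([run(n,viewer.grab_frame(n)[...,::-1]) for n in("scene","top")]))
                                              ~~~^^^^^^^^^^^^^^^^^^^^^^^^^^^^^^^^^^
  File "lev.py", line 15, in run
    m=cv2.morphologyEx(m,cv2.MORPH_CLOSE,np.ones((13,13)));N,L,S,_=cv2.connectedComponentsWithStats(m);m=(L==1+np.argmax(S[1:,4])).astype(np.uint8)
                                                                                                               ~~~~~~~~~^^^^^^^^^
    return _wrapfunc(a, 'argmax', axis=axis, out=out, **kwds)
    return bound(*args, **kwds)
ValueError: attempt to get argmax of an empty sequence
```

```bash
python3 -m inch '{"translation":[[0,0,2],[0,0,1],[0,0,1],[0,0,1],[0,0,1]],"delta_rot":[[0,0,0],[0,0,0],[0,0,0],[0,0,0],[0,0,0]],"claw":[1,1,1,1,1]}'
python3 -m inch '{"translation":[[0,0,1],[0,0,1],[0,0,1],[0,0,1],[0,0,1]],"delta_rot":[[0,0,0],[0,0,0],[0,0,0],[0,0,0],[0,0,0]],"claw":[1,1,1,1,1]}'
python3 -m inch '{"translation":[[0,0,1],[0,0,1],[0,0,1],[0,0,1],[0,0,1]],"delta_rot":[[0,0,0],[0,0,0],[0,0,0],[0,0,0],[0,0,0]],"claw":[1,1,1,1,1]}'
python3 - <<'E'
from h import *
im=viewer.grab_frame("scene")[...,::-1]
cv2.imwrite("pics/d1.png",cv2.resize(im[150:250,270:370],None,fx=6,fy=6,interpolation=cv2.INTER_CUBIC))
E
```

```text
t: 9.3
eef_pos: [0.4821, -0.0295, 0.1794]
eef_rot: [3.142, 0.0, 1.066]
contact_force: [-0.2, 0.9, 0.4]
gripper_width: 0.006
grasp_force: 0.0
t: 9.72
eef_pos: [0.4821, -0.0296, 0.1743]
eef_rot: [3.142, 0.0, 1.066]
contact_force: [-0.1, -0.2, 0.2]
gripper_width: 0.005
grasp_force: 0.0
t: 10.13
eef_pos: [0.4821, -0.0295, 0.1693]
eef_rot: [3.142, 0.0, 1.066]
contact_force: [0.3, -0.9, -0.2]
gripper_width: 0.004
grasp_force: 0.0
```

View pics/d1.png

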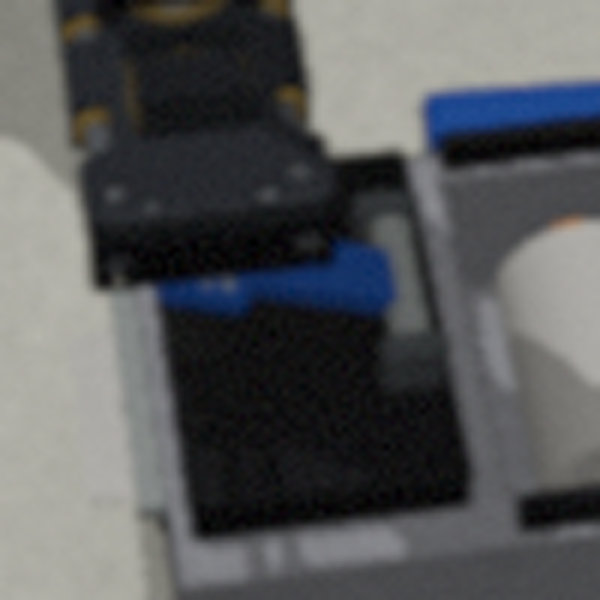

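The lever looks unchanged: near paddle corner at (165,300), arm rising to the left by about 0.35 rad. Yet the fingers meet no resistance, so they are probably ahead of the lever's end. I'll check where the tool projects in the image.

```bash
python3 - <<'E'
from h import *
from scipy.spatial.transform import Rotation as R
v=np.load("v.npy")
s=monitor.get_state();p=np.array(s["eef_pos"]);r=R.from_euler("xyz",s["eef_rot"])
c=viewer.get_calibration("wrist")
D=lambda q:((proj("scene",q)-[270,150])*6).round()
print("tip scene",D(p+r.apply([0,0,.011])),"tcp",D(p))
print("body corners",[D(p+r.apply([x,y,-.059])).tolist() for x in(-.0375,.0375) for y in(-.095,.095)])
print("body corners swapped",[D(p+r.apply([x,y,-.059])).tolist() for x in(-.095,.095) for y in(-.0375,.0375)])
for a in(0,.2,.4):print(a,[D(P2W(v,tip(a)+[0,y,0])).tolist() for y in(-.022,.022)])
print("wrist: tip",proj("",p+r.apply([0,0,.011]),c).round(),"grasp",proj("",p-r.apply([0,0,.008]),c).round(), "cam pos tool",(r.inv().apply(-c["view"][:3,:3].T@c["view"][:3,3]-p)).round(3))
print(proj("",P2W(v,tip(.4)),c).round())
a=viewer.grab_frame("wrist")[...,::-1].copy();b=viewer.grab_frame("top")[...,::-1]
q=proj("",p+r.apply([0,0,.011]),c);cv2.circle(a,tuple(int(t) for t in q),4,(0,0,255),1)
cv2.imwrite("pics/d2.png",a)
E
```

```text
tip scene [197. 278.] tcp [195. 258.]
body corners [[45.0, -53.0], [103.0, 391.0], [262.0, -77.0], [342.0, 362.0]]
body corners swapped [[-112.0, 92.0], [-96.0, 268.0], [455.0, 28.0], [493.0, 199.0]]
0 [[138.0, 362.0], [123.0, 263.0]]
0.2 [[143.0, 328.0], [128.0, 228.0]]
0.4 [[159.0, 293.0], [144.0, 193.0]]
wrist: tip [318. 264.] grasp [318. 275.] cam pos tool [ 0.066 -0.001 -0.188]
[316. 301.]
```

View pics/d2.png

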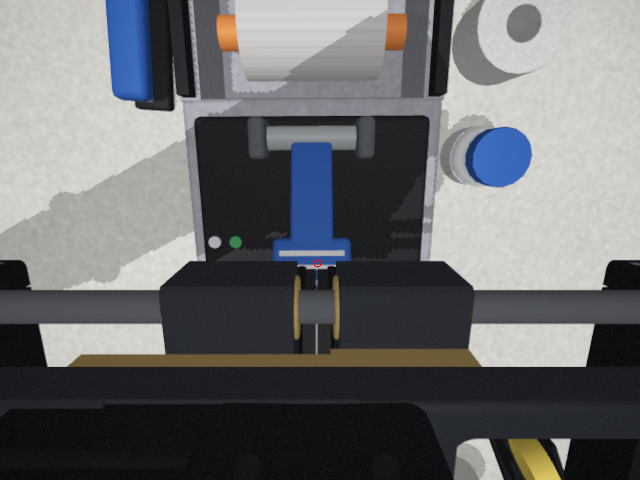

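The wrist camera sees the lever well: arm columns 292–332, paddle's rear edge at row 240 spanning 273–350, fingers above its outer part. I'll compare predicted projections for several angles.

```bash
cat > lv2.py <<'E'
from h import *
from scipy.spatial.transform import Rotation as R
v=np.load("v.npy");c=viewer.get_calibration("wrist")
L=lambda a,s,y,o=.005:P2W(v,np.array([-.068-s*np.cos(a)+o*np.sin(a),y,.137+s*np.sin(a)+o*np.cos(a)]))
w=lambda q:proj("",q,c).round().astype(int).tolist()
print("head corners",w(P2W(v,np.array([-.054,.075,.125]))),w(P2W(v,np.array([-.054,-.075,.125]))))
for a in(0,.1,.2,.3,.4,.5):
    print(a,"wrist padrear",w(L(a,.061,.022)),w(L(a,.061,-.022)),"tip",w(L(a,.095,.022)),w(L(a,.095,-.022)),"scene6 padrear-near bottom",((proj("scene",L(a,.061,-.022,-.005))-[270,150])*6).round().tolist())
E
python3 lv2.py; python3 w.py
```

```text
head corners [194, 118] [435, 116]
0 wrist padrear [280, 240] [351, 240] tip [282, 291] [350, 291] scene6 padrear-near bottom [236.0, 367.0]
0.1 wrist padrear [279, 242] [352, 241] tip [281, 296] [351, 295] scene6 padrear-near bottom [235.0, 357.0]
0.2 wrist padrear [278, 242] [353, 242] tip [279, 299] [353, 298] scene6 padrear-near bottom [236.0, 346.0]
0.3 wrist padrear [277, 241] [354, 241] tip [277, 301] [354, 300] scene6 padrear-near bottom [238.0, 335.0]
0.4 wrist padrear [276, 239] [355, 239] tip [275, 301] [356, 301] scene6 padrear-near bottom [242.0, 324.0]
0.5 wrist padrear [275, 236] [356, 236] tip [273, 300] [358, 299] scene6 padrear-near bottom [248.0, 313.0]
t 10.28 printer mm [-139.1   -1.4  169.4] F [0.1 0.  0.5]
rot left deg [-0.01  0.01 -0.31]
```

```bash
cat > m.py <<'E'
from h import *
im=viewer.grab_frame("wrist");h=cv2.cvtColor(im,cv2.COLOR_RGB2HSV)
m=(h[...,0]>100)&(h[...,0]<130)&(h[...,1]>130)&(h[...,2]>60);m[:,:240]=0;m[:,390:]=0;m[:135]=0
for r in range(200,300,6):
    x=np.flatnonzero(m[r]);print(r,(int(x[0]),int(x[-1]),len(x)) if len(x) else None,end="; ")
print()
E
python3 m.py
python3 -m inch '{"translation":[[0,0,1],[0,0,1],[0,0,1],[0,0,1],[0,0,1]],"delta_rot":[[0,0,0],[0,0,0],[0,0,0],[0,0,0],[0,0,0]],"claw":[1,1,1,1,1]}'
python3 m.py
python3 -m inch '{"translation":[[0,0,1],[0,0,1],[0,0,1],[0,0,1],[0,0,1]],"delta_rot":[[0,0,0],[0,0,0],[0,0,0],[0,0,0],[0,0,0]],"claw":[1,1,1,1,1]}'
python3 m.py
python3 -m inch '{"translation":[[0,0,1],[0,0,1],[0,0,1],[0,0,1],[0,0,1]],"delta_rot":[[0,0,0],[0,0,0],[0,0,0],[0,0,0],[0,0,0]],"claw":[1,1,1,1,1]}'
python3 m.py;python3 lv2.py
```

```text
200 (290, 332, 43); 206 (290, 332, 43); 212 (290, 332, 43); 218 (290, 332, 43); 224 (290, 332, 43); 230 (290, 332, 43); 236 (290, 332, 43); 242 (273, 350, 78); 248 (272, 350, 79); 254 (273, 350, 11); 260 (273, 350, 78); 266 None; 272 (316, 317, 2); 278 (316, 316, 1); 284 None; 290 None; 296 None; 
t: 10.75
eef_pos: [0.4821, -0.0295, 0.1643]
eef_rot: [3.142, 0.0, 1.066]
contact_force: [-0.4, -0.2, 0.2]
gripper_width: 0.006
grasp_force: 0.0
200 (290, 332, 43); 206 (290, 332, 43); 212 (290, 332, 43); 218 (290, 332, 43); 224 (290, 332, 43); 230 (289, 332, 44); 236 (289, 333, 45); 242 (273, 349, 77); 248 (271, 351, 81); 254 (272, 351, 12); 260 (272, 351, 80); 266 (297, 335, 33); 272 None; 278 (316, 317, 2); 284 None; 290 None; 296 None; 
t: 11.22
eef_pos: [0.4821, -0.0295, 0.1593]
eef_rot: [3.142, 0.0, 1.066]
contact_force: [-0.4, 0.3, 0.6]
gripper_width: 0.007
grasp_force: 0.0
200 (289, 332, 44); 206 (289, 333, 45); 212 (289, 333, 45); 218 (289, 333, 45); 224 (289, 333, 45); 230 (289, 333, 45); 236 (289, 333, 45); 242 (288, 347, 60); 248 (270, 352, 83); 254 (270, 352, 83); 260 (271, 352,
[... 529 characters left out ...]
90 None; 296 None; 
head corners [186, 115] [444, 114]
0 wrist padrear [278, 247] [353, 247] tip [280, 301] [352, 300] scene6 padrear-near bottom [236.0, 367.0]
0.1 wrist padrear [277, 248] [354, 248] tip [278, 306] [354, 306] scene6 padrear-near bottom [235.0, 357.0]
0.2 wrist padrear [276, 249] [355, 248] tip [276, 310] [355, 310] scene6 padrear-near bottom [236.0, 346.0]
0.3 wrist padrear [274, 248] [357, 248] tip [274, 313] [357, 312] scene6 padrear-near bottom [238.0, 335.0]
0.4 wrist padrear [273, 246] [358, 246] tip [272, 314] [360, 313] scene6 padrear-near bottom [242.0, 324.0]
0.5 wrist padrear [271, 243] [359, 243] tip [269, 313] [362, 312] scene6 padrear-near bottom [248.0, 313.0]
```

```bash
python3 - <<'E'
from h import *
from scipy.spatial.transform import Rotation as R
a=viewer.grab_frame("wrist")[...,::-1];b=viewer.grab_frame("scene")[...,::-1]
o=np.hstack([cv2.resize(a[225:355,250:380],(500,500),interpolation=cv2.INTER_CUBIC),cv2.resize(b[170:230,280:316],(300,500),interpolation=cv2.INTER_CUBIC)])
cv2.imwrite("pics/e1.png",o)
c=viewer.get_calibration("wrist");s=monitor.get_state();p=np.array(s["eef_pos"]);r=R.from_euler("xyz",s["eef_rot"])
for z in(.02,.011,0,-.008,-.03,-.059):print(z,[((proj("",p+r.apply([x,0,z]),c)-[250,225])*500/130).round().tolist() for x in(-.01,.01)])
print((c["view"][:3,:3]@r.as_matrix()).round(2).tolist(),c["fx"])
E
```

```text
0.02 [[261.0, 191.0], [261.0, 71.0]]
0.011 [[261.0, 211.0], [261.0, 86.0]]
0 [[261.0, 237.0], [262.0, 107.0]]
-0.008 [[262.0, 259.0], [262.0, 123.0]]
-0.03 [[263.0, 327.0], [263.0, 177.0]]
-0.059 [[264.0, 449.0], [265.0, 272.0]]
[[-0.0, 1.0, -0.0], [-0.97, -0.0, -0.24], [-0.24, 0.0, 0.97]] 354.3549460282533
```

View pics/e1.png

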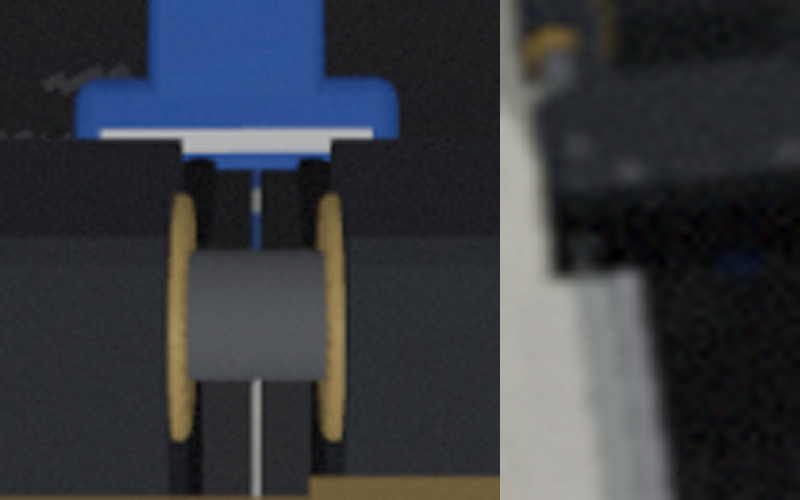

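The wrist crop (left half) shows the paddle unoccluded down to e1 row 165 and again through the finger gap, so the fingers are above it and not touching. I'll keep descending in small steps until force appears.

```bash
for i in 1; do
python3 -m inch '{"translation":[[0,0,1],[0,0,1],[0,0,1],[0,0,1],[0,0,1]],"delta_rot":[[0,0,0],[0,0,0],[0,0,0],[0,0,0],[0,0,0]],"claw":[1,1,1,1,1]}' | grep -E "eef_pos|contact|grasp"
done
python3 m.py
python3 -m inch '{"translation":[[0,0,1],[0,0,1],[0,0,1],[0,0,0],[0,0,0]],"delta_rot":[[0,0,0],[0,0,0],[0,0,0],[0,0,0],[0,0,0]],"claw":[1,1,1,1,1]}' | grep -E "eef_pos|contact|grasp"
python3 m.py
python3 -m inch '{"translation":[[0,0,1],[0,0,1],[0,0,1],[0,0,0],[0,0,0]],"delta_rot":[[0,0,0],[0,0,0],[0,0,0],[0,0,0],[0,0,0]],"claw":[1,1,1,1,1]}' | grep -E "eef_pos|contact|grasp"
python3 m.py
```

```text
eef_pos: [0.4822, -0.0297, 0.1495]
contact_force: [1.5, -0.8, 1.7]
grasp_force: 0.5
200 (287, 333, 47); 206 (287, 333, 47); 212 (287, 333, 47); 218 (287, 333, 47); 224 (287, 333, 47); 230 (287, 333, 47); 236 (287, 333, 47); 242 (287, 333, 47); 248 (273, 350, 78); 254 (268, 353, 86); 260 (268, 353, 86); 266 None; 272 (316, 317, 2); 278 None; 284 (317, 317, 1); 290 None; 296 None; 
eef_pos: [0.4821, -0.0295, 0.1463]
contact_force: [-0.0, -0.4, -0.1]
grasp_force: 0.2
200 (288, 333, 46); 206 (288, 334, 47); 212 (287, 334, 48); 218 (288, 334, 47); 224 (287, 334, 48); 230 (287, 334, 48); 236 (287, 334, 48); 242 (287, 334, 48); 248 (287, 334, 48); 254 (269, 353, 85); 260 (268, 353, 86); 266 None; 272 (316, 317, 2); 278 (316, 317, 2); 284 None; 290 None; 296 None; 
eef_pos: [0.482, -0.0295, 0.1433]
contact_force: [-0.8, -0.1, 0.3]
grasp_force: 0.2
200 (287, 334, 48); 206 (287, 334, 48); 212 (287, 334, 48); 218 (287, 334, 48); 224 (287, 334, 48); 230 (287, 334, 48); 236 (287, 334, 48); 242 (287, 334, 48); 248 (287, 334, 48); 254 (270, 352, 83); 260 (268, 354, 87); 266 (297, 335, 13); 272 None; 278 (316, 317, 2); 284 None; 290 None; 296 None;
```

Contact is confirmed: light force from TCP z≈0.150 and the paddle now follows. I'll continue down to the stop.

```bash
for i in 1; do
python3 -m inch '{"translation":[[0,0,1],[0,0,1],[0,0,1],[0,0,1],[0,0,1]],"delta_rot":[[0,0,0],[0,0,0],[0,0,0],[0,0,0],[0,0,0]],"claw":[1,1,1,1,1]}' | grep -E "eef_pos|contact|grasp"
python3 -m inch '{"translation":[[0,0,1],[0,0,1],[0,0,1],[0,0,0],[0,0,0]],"delta_rot":[[0,0,0],[0,0,0],[0,0,0],[0,0,0],[0,0,0]],"claw":[1,1,1,1,1]}' | grep -E "eef_pos|contact|grasp"
python3 m.py; python3 lv2.py; python3 w.py
done
```

```text
eef_pos: [0.4821, -0.0296, 0.1383]
contact_force: [0.1, -1.0, 0.7]
grasp_force: 0.6
eef_pos: [0.482, -0.0294, 0.1353]
contact_force: [0.1, -0.2, 0.4]
grasp_force: 0.1
200 (287, 334, 48); 206 (287, 334, 48); 212 (287, 334, 48); 218 (287, 334, 48); 224 (287, 334, 48); 230 (287, 334, 48); 236 (287, 334, 48); 242 (287, 334, 48); 248 (287, 334, 48); 254 (287, 334, 48); 260 (269, 353, 85); 266 (297, 335, 34); 272 None; 278 None; 284 (316, 317, 2); 290 None; 296 None; 
head corners [173, 112] [456, 111]
0 wrist padrear [274, 257] [357, 256] tip [276, 315] [355, 315] scene6 padrear-near bottom [236.0, 367.0]
0.1 wrist padrear [273, 259] [358, 258] tip [274, 322] [357, 321] scene6 padrear-near bottom [235.0, 357.0]
0.2 wrist padrear [271, 260] [360, 259] tip [272, 327] [360, 326] scene6 padrear-near bottom [236.0, 346.0]
0.3 wrist padrear [270, 259] [361, 259] tip [270, 331] [362, 330] scene6 padrear-near bottom [238.0, 335.0]
0.4 wrist padrear [268, 258] [363, 257] tip [267, 333] [365, 332] scene6 padrear-near bottom [242.0, 324.0]
0.5 wrist padrear [266, 254] [364, 254] tip [264, 333] [367, 332] scene6 padrear-near bottom [248.0, 313.0]
t 14.12 printer mm [-138.9   -1.3  135.3] F [0.1 0.1 1.1]
rot left deg [-0.02 -0.01 -0.3 ]
```

```bash
python3 -m inch '{"translation":[[0,0,1],[0,0,1],[0,0,1],[0,0,0],[0,0,0]],"delta_rot":[[0,0,0],[0,0,0],[0,0,0],[0,0,0],[0,0,0]],"claw":[1,1,1,1,1]}' | grep -E "eef_pos|contact|grasp"
python3 -m inch '{"translation":[[0,0,1],[0,0,1],[0,0,1],[0,0,0],[0,0,0]],"delta_rot":[[0,0,0],[0,0,0],[0,0,0],[0,0,0],[0,0,0]],"claw":[1,1,1,1,1]}' | grep -E "eef_pos|contact|grasp"
python3 m.py; python3 lv2.py|head -3
```

```text
eef_pos: [0.4821, -0.0295, 0.1323]
contact_force: [-0.0, -0.1, -0.4]
grasp_force: 0.1
eef_pos: [0.4821, -0.0294, 0.1293]
contact_force: [-0.2, 0.1, -0.1]
grasp_force: 0.1
200 (286, 334, 49); 206 (286, 335, 50); 212 (286, 334, 49); 218 (286, 334, 49); 224 (286, 335, 50); 230 (286, 334, 49); 236 (286, 335, 50); 242 (286, 335, 50); 248 (287, 335, 49); 254 (287, 334, 48); 260 (271, 352, 82); 266 (297, 335, 34); 272 (316, 317, 2); 278 None; 284 (316, 317, 2); 290 None; 296 None; 
head corners [169, 111] [461, 109]
0 wrist padrear [273, 260] [358, 260] tip [275, 320] [357, 320] scene6 padrear-near bottom [236.0, 367.0]
0.1 wrist padrear [272, 262] [359, 262] tip [273, 327] [359, 327] scene6 padrear-near bottom [235.0, 357.0]
```

```bash
python3 -m inch '{"translation":[[0,0,1],[0,0,1],[0,0,0],[0,0,0],[0,0,0]],"delta_rot":[[0,0,0],[0,0,0],[0,0,0],[0,0,0],[0,0,0]],"claw":[1,1,1,1,1]}' | grep -E "eef_pos|contact|grasp"
python3 -m inch '{"translation":[[0,0,1],[0,0,1],[0,0,0],[0,0,0],[0,0,0]],"delta_rot":[[0,0,0],[0,0,0],[0,0,0],[0,0,0],[0,0,0]],"claw":[1,1,1,1,1]}' | grep -E "eef_pos|contact|grasp"
python3 m.py; python3 lv2.py|head -3
```

```text
eef_pos: [0.4821, -0.0294, 0.1273]
contact_force: [0.3, 0.0, -0.4]
grasp_force: 0.0
eef_pos: [0.4821, -0.0294, 0.1253]
contact_force: [-0.3, -1.0, -0.7]
grasp_force: 0.0
200 (285, 335, 51); 206 (286, 335, 50); 212 (286, 335, 50); 218 (286, 335, 50); 224 (286, 335, 50); 230 (286, 335, 50); 236 (286, 335, 50); 242 (286, 335, 50); 248 (286, 335, 50); 254 (286, 335, 50); 260 (274, 349, 76); 266 (297, 335, 33); 272 (316, 317, 2); 278 None; 284 (317, 317, 1); 290 None; 296 None; 
head corners [165, 110] [464, 109]
0 wrist padrear [272, 262] [359, 262] tip [274, 324] [357, 323] scene6 padrear-near bottom [236.0, 367.0]
0.1 wrist padrear [270, 265] [360, 264] tip [272, 331] [359, 330] scene6 padrear-near bottom [235.0, 357.0]
```

```bash
python3 -m inch '{"translation":[[0,0,1],[0,0,1],[0,0,0],[0,0,0],[0,0,0]],"delta_rot":[[0,0,0],[0,0,0],[0,0,0],[0,0,0],[0,0,0]],"claw":[1,1,1,1,1]}' | grep -E "eef_pos|contact|grasp"
python3 m.py
python3 -m inch '{"translation":[[0,0,1],[0,0,1],[0,0,0],[0,0,0],[0,0,0]],"delta_rot":[[0,0,0],[0,0,0],[0,0,0],[0,0,0],[0,0,0]],"claw":[1,1,1,1,1]}' | grep -E "eef_pos|contact|grasp"
python3 m.py; python3 lv2.py|head -3
```

```text
eef_pos: [0.4821, -0.0295, 0.1234]
contact_force: [-1.0, 0.4, -0.2]
grasp_force: 0.0
200 (285, 335, 51); 206 (285, 335, 51); 212 (285, 335, 51); 218 (286, 335, 50); 224 (286, 335, 50); 230 (286, 335, 50); 236 (286, 335, 50); 242 (286, 335, 50); 248 (286, 335, 50); 254 (286, 335, 50); 260 (286, 346, 59); 266 (297, 335, 33); 272 (316, 317, 2); 278 None; 284 None; 290 None; 296 None; 
eef_pos: [0.4821, -0.0295, 0.1214]
contact_force: [-0.4, -0.4, 0.3]
grasp_force: 0.0
200 (285, 335, 51); 206 (285, 335, 51); 212 (285, 335, 51); 218 (285, 335, 51); 224 (285, 335, 51); 230 (286, 335, 50); 236 (286, 335, 50); 242 (286, 335, 50); 248 (286, 335, 50); 254 (286, 335, 50); 260 (286, 335, 50); 266 (297, 335, 33); 272 (316, 317, 2); 278 (316, 316, 1); 284 None; 290 None; 296 None; 
head corners [162, 109] [467, 108]
0 wrist padrear [271, 265] [360, 264] tip [273, 327] [358, 327] scene6 padrear-near bottom [236.0, 367.0]
0.1 wrist padrear [269, 267] [361, 267] tip [271, 335] [360, 334] scene6 padrear-near bottom [235.0, 357.0]
```

```bash
python3 -m inch '{"translation":[[0,0,1],[0,0,1],[0,0,0],[0,0,0],[0,0,0]],"delta_rot":[[0,0,0],[0,0,0],[0,0,0],[0,0,0],[0,0,0]],"claw":[1,1,1,1,1]}' | grep -E "eef_pos|contact|grasp"
python3 -m inch '{"translation":[[0,0,1],[0,0,1],[0,0,0],[0,0,0],[0,0,0]],"delta_rot":[[0,0,0],[0,0,0],[0,0,0],[0,0,0],[0,0,0]],"claw":[1,1,1,1,1]}' | grep -E "eef_pos|contact|grasp"
python3 m.py; python3 lv2.py|head -3
```

```text
eef_pos: [0.4821, -0.0295, 0.1193]
contact_force: [0.1, -0.2, 0.1]
grasp_force: 0.0
eef_pos: [0.4821, -0.0295, 0.1173]
contact_force: [-1.0, -0.2, 0.2]
grasp_force: 0.0
200 (284, 335, 52); 206 (285, 335, 51); 212 (285, 335, 51); 218 (285, 335, 51); 224 (285, 335, 51); 230 (285, 335, 51); 236 (285, 335, 51); 242 (286, 335, 50); 248 (286, 335, 50); 254 (286, 335, 50); 260 (286, 335, 50); 266 (297, 335, 33); 272 (316, 317, 2); 278 (316, 317, 2); 284 None; 290 None; 296 None; 
head corners [158, 108] [471, 107]
0 wrist padrear [270, 267] [361, 267] tip [272, 331] [359, 331] scene6 padrear-near bottom [236.0, 367.0]
0.1 wrist padrear [268, 270] [362, 270] tip [270, 339] [361, 339] scene6 padrear-near bottom [235.0, 357.0]
```

```bash
python3 -m inch '{"translation":[[0,0,0],[0,0,0],[0,0,1],[0,0,1],[0,0,1]],"delta_rot":[[0,0,0],[0,0,0],[0,0,0],[0,0,0],[0,0,0]],"claw":[1,1,1,1,1]}' | grep -E "eef_pos|contact|grasp"
python3 -m inch '{"translation":[[0,0,0],[0,0,0],[0,0,1],[0,0,1],[0,0,1]],"delta_rot":[[0,0,0],[0,0,0],[0,0,0],[0,0,0],[0,0,0]],"claw":[1,1,1,1,1]}' | grep -E "eef_pos|contact|grasp"
python3 m.py; python3 lv2.py|head -3
```

```text
eef_pos: [0.4823, -0.0296, 0.1159]
contact_force: [-7.0, -0.4, 18.4]
grasp_force: 9.0
eef_pos: [0.4824, -0.0298, 0.1155]
contact_force: [-13.7, 0.5, 35.7]
grasp_force: 18.2
200 (283, 334, 52); 206 (283, 334, 52); 212 (284, 334, 51); 218 (284, 334, 51); 224 (284, 334, 51); 230 (284, 334, 51); 236 (284, 334, 51); 242 (285, 334, 50); 248 (285, 334, 50); 254 (285, 334, 50); 260 (285, 334, 50); 266 (297, 335, 38); 272 (316, 317, 2); 278 (316, 317, 2); 284 None; 290 None; 296 None; 
head corners [156, 108] [472, 106]
0 wrist padrear [269, 269] [360, 268] tip [271, 333] [359, 332] scene6 padrear-near bottom [236.0, 367.0]
0.1 wrist padrear [267, 271] [362, 271] tip [269, 341] [361, 340] scene6 padrear-near bottom [235.0, 357.0]
```

Firm stop reached: the force rose to 36 N, with the effective fingertip plane at TCP +26 mm. I'll lift off and verify the lever angle.

```bash
python3 -m inch '{"translation":[[0,0,-3],[0,0,-17],[0,0,-30],[0,0,-30],[0,0,-30]],"delta_rot":[[0,0,0],[0,0,0],[0,0,0],[0,0,0],[0,0,0]],"claw":[1,1,1,1,1]}' >/dev/null
python3 -m inch '{"translation":[[28,0,0],[28,0,0],[28,0,0],[28,0,0],[28,0,0]],"delta_rot":[[0,0,0],[0,0,0],[0,0,0],[0,0,0],[0,0,0]],"claw":[1,1,1,1,1]}'>/dev/null
python3 -m inch '{"translation":[[28,0,0],[28,0,0],[28,0,0],[28,0,0],[28,0,0]],"delta_rot":[[0,0,0],[0,0,0],[0,0,0],[0,0,0],[0,0,0]],"claw":[1,1,1,1,1]}'
python3 w.py 138 0 90; python3 lev.py | cut -c1-420
```

```text
t: 19.83
eef_pos: [0.6181, 0.2165, 0.2207]
eef_rot: [-3.141, 0.0, 1.066]
contact_force: [-0.2, -0.3, 0.7]
gripper_width: 0.004
grasp_force: 0.0
t 19.83 printer mm [142.1  -3.1 220.7] F [-0.2 -0.3  0.7]
rot left deg [-0.03  0.03 -0.35]
tool mm to go [ -4.   -3.  130.7]
scene 8273 [(0.76, 0.0, 0.5, -1.5)]
   [(np.float64(0.0), 0.76, (0.5, -1.5)), (np.float64(0.1), 0.73, (0.5, 0.0)), (np.float64(0.2), 0.66, (0.5, 1.5)), (np.float64(0.3), 0.6, (-0.5, 3.0)), (np.float64(0.4), 0.52, (-1.5, 3.5)), (np.float64(0.5), 0.45, (1.0, 3.5)), (np.float64(0.6), 0.41, (-0.5, 3.5)), (np.float64(0.7), 0.36, (-1.0, 3.5)), (np.float64(0.8), 0.31, (-2.5, 3.5)), (np.float64(0.9), 0.24, (-3.5, 3.5)), (np.float64(1.0), 0.19, (-3.5, 3.5)), (n
top 6721 [(0.7, 0.9, 1.5, 2.5)]
   [(np.float64(0.0), 0.57, (-3.0, -1.0)), (np.float64(0.1), 0.56, (-2.5, -0.5)), (np.float64(0.2), 0.56, (-3.5, -1.0)), (np.float64(0.3), 0.56, (-2.0, 0.0)), (np.float64(0.4), 0.57, (-3.0, -0.5)), (np.float64(0.5), 0.58, (-0.5, 1.0)), (np.float64(0.6), 0.6, (0.0, 1.5)), (np.float64(0.7), 0.62, (0.0, 1.5)), (np.float64(0.8), 0.66, (1.0, 2.0)), (np.float64(0.9), 0.7, (1.5, 2.5)), (np.float64(1.0), 0.6, (3.5, 3.5)), (n
```

The scene silhouette now fits best at 0.0 rad, with the same image bias as before, so the lever is flat. Next I'll descend behind the rib.

```bash
python3 -m inch '{"translation":[[-3,-3,25],[0,0,25],[0,0,25],[0,0,20],[0,0,15]],"delta_rot":[[0,0,0],[0,0,0],[0,0,0],[0,0,0],[0,0,0]],"claw":[1,1,1,1,1]}'
python3 -m inch '{"translation":[[0,0,5],[0,0,4],[0,0,4],[0,0,3],[0,0,3]],"delta_rot":[[0,0,0],[0,0,0],[0,0,0],[0,0,0],[0,0,0]],"claw":[1,1,1,1,1]}'
python3 w.py 138 0 90
```

```text
t: 20.35
eef_pos: [0.6125, 0.2127, 0.109]
eef_rot: [-3.14, 0.003, 1.065]
contact_force: [-0.8, -0.1, 0.0]
gripper_width: 0.005
grasp_force: 0.0
t: 20.77
eef_pos: [0.614, 0.2147, 0.0933]
eef_rot: [3.14, -0.001, 1.066]
contact_force: [-0.6, -0.0, -0.2]
gripper_width: 0.003
grasp_force: 0.0
t 20.77 printer mm [138.5  -0.4  93.3] F [-0.6 -0.  -0.2]
rot left deg [ 0.07 -0.07 -0.31]
tool mm to go [-0.5 -0.4  3.3]
```

```bash
python3 -m inch '{"translation":[[0,0,2],[-4,0,0],[-6,0,0],[-6,0,0],[-6,0,0]],"delta_rot":[[0,0,0],[0,0,0],[0,0,0],[0,0,0],[0,0,0]],"claw":[1,1,1,1,1]}'
python3 -m inch '{"translation":[[-6,0,0],[-6,0,0],[-6,0,0],[-6,0,0],[-6,0,0]],"delta_rot":[[0,0,0],[0,0,0],[0,0,0],[0,0,0],[0,0,0]],"claw":[1,1,1,1,1]}'
python3 w.py 41 0 91
```

```text
t: 21.18
eef_pos: [0.6025, 0.1954, 0.0907]
eef_rot: [3.142, -0.001, 1.067]
contact_force: [1.0, 2.6, -1.8]
gripper_width: 0.003
grasp_force: 1.2
t: 21.6
eef_pos: [0.5879, 0.1685, 0.0906]
eef_rot: [3.142, -0.0, 1.066]
contact_force: [-0.2, 2.3, 0.3]
gripper_width: 0.003
grasp_force: 1.2
t 21.6 printer mm [85.5  0.4 90.6] F [-0.2  2.3  0.3]
rot left deg [ 0.   -0.01 -0.31]
tool mm to go [-44.5   0.7  -0.4]
```

Contact at about 2.5 N, matching the cover's friction, so it is sliding. I'll continue.

```bash
python3 -m inch '{"translation":[[-6,0,0],[-6,0,0],[-6,0,0],[-6,0,0],[-6,0,0]],"delta_rot":[[0,0,0],[0,0,0],[0,0,0],[0,0,0],[0,0,0]],"claw":[1,1,1,1,1]}'
python3 -m inch '{"translation":[[-2,0,0],[-2,0,0],[-2,0,0],[-1,0,0],[-1,0,0]],"delta_rot":[[0,0,0],[0,0,0],[0,0,0],[0,0,0],[0,0,0]],"claw":[1,1,1,1,1]}'
python3 w.py 41 0 91
```

```text
t: 22.02
eef_pos: [0.5736, 0.1421, 0.0906]
eef_rot: [3.141, -0.0, 1.066]
contact_force: [0.5, 2.0, 0.7]
gripper_width: 0.004
grasp_force: 1.2
t: 22.43
eef_pos: [0.5701, 0.1354, 0.0905]
eef_rot: [3.141, -0.0, 1.066]
contact_force: [0.7, 1.1, 1.5]
gripper_width: 0.004
grasp_force: 1.0
t 22.43 printer mm [47.9  0.2 90.5] F [0.7 1.1 1.5]
rot left deg [ 0.03 -0.   -0.3 ]
tool mm to go [-6.9  0.3 -0.5]
```

```bash
python3 -m inch '{"translation":[[-1,0,0],[-1,0,0],[-1,0,0],[-1,0,0],[-1,0,0]],"delta_rot":[[0,0,0],[0,0,0],[0,0,0],[0,0,0],[0,0,0]],"claw":[1,1,1,1,1]}'|grep -E "eef_pos|contact"
python3 -m inch '{"translation":[[-1,0,0],[-1,0,0],[-1,0,0],[-1,0,0],[0,0,0]],"delta_rot":[[0,0,0],[0,0,0],[0,0,0],[0,0,0],[0,0,0]],"claw":[1,1,1,1,1]}'|grep -E "eef_pos|contact"
python3 w.py 41 0 91
```

```text
eef_pos: [0.5678, 0.1313, 0.0905]
contact_force: [2.8, 3.5, -1.8]
eef_pos: [0.5679, 0.1314, 0.0907]
contact_force: [8.4, 8.6, -6.7]
t 23.27 printer mm [43.3  0.3 90.7] F [ 8.4  8.6 -6.7]
rot left deg [ 0.12 -0.49 -0.21]
tool mm to go [-2.3  0.3 -0.3]
```

```bash
python3 -m inch '{"translation":[[-1,0,0],[-1,0,0],[-1,0,0],[-1,0,0],[0,0,0]],"delta_rot":[[0,0,0],[0,0,0],[0,0,0],[0,0,0],[0,0,0]],"claw":[1,1,1,1,1]}'|grep -E "eef_pos|contact"
python3 -m inch '{"translation":[[5,0,0],[6,0,0],[6,0,0],[0,0,-20],[0,0,-30]],"delta_rot":[[0,0,0],[0,0,0],[0,0,0],[0,0,0],[0,0,0]],"claw":[1,1,1,1,1]}'|grep -E "eef_pos|contact"
python3 -m inch '{"translation":[[0,0,-30],[0,0,-30],[35,0,-20],[35,0,0],[35,0,0]],"delta_rot":[[0,0,0],[0,0,0],[0,0,0],[0,0,0],[0,0,0]],"claw":[1,1,1,1,1]}'|grep -E "eef_pos|contact"
python3 -m inch '{"translation":[[35,0,0],[35,0,0],[0,0,0],[0,0,0],[0,0,0]],"delta_rot":[[0,0,0],[0,0,0],[0,0,0],[0,0,0],[0,0,0]],"claw":[1,1,1,1,1]}'|grep -E "eef_pos|contact"
python3 lev.py | cut -c1-200
python3 - <<'E'
from h import *
v=np.load("v.npy")
for n in("scene","top"):
    im=viewer.grab_frame(n);h=cv2.cvtColor(im,cv2.COLOR_RGB2HSV);m=((h[...,0]>100)&(h[...,0]<130)&(h[...,1]>110)&(h[...,2]>45)).astype(np.uint8)
    N,L,S,Ce=cv2.connectedComponentsWithStats(m)
    print(n,"rib at 0:",proj(n,P2W(v,np.array([.025,0,.125]))).round(1),"at 5mm:",proj(n,P2W(v,np.array([.030,0,.125]))).round(1),"stapler,jar etc blobs:",[(Ce[i].round(1).tolist(),int(S[i,4])) for i in range(1,N) if S[i,4]>25])
    m0=cv2.imread(f"pics/{n}1.png");h=cv2.cvtColor(m0,cv2.COLOR_BGR2HSV);m=((h[...,0]>100)&(h[...,0]<130)&(h[...,1]>110)&(h[...,2]>45)).astype(np.uint8)
    N,L,S,Ce=cv2.connectedComponentsWithStats(m);print("  before",[(Ce[i].round(1).tolist(),int(S[i,4])) for i in range(1,N) if S[i,4]>25])
E
```

```text
eef_pos: [0.5679, 0.1315, 0.0909]
contact_force: [14.7, 14.8, -12.9]
eef_pos: [0.5688, 0.1379, 0.1376]
contact_force: [0.2, -0.4, 0.4]
eef_pos: [0.6242, 0.2302, 0.2221]
contact_force: [0.3, -0.7, 1.6]
eef_pos: [0.6559, 0.2916, 0.2196]
contact_force: [0.5, -0.5, -0.1]
scene 8421 [(0.78, 0.0, 0.5, -1.5)]
   [(np.float64(0.0), 0.78, (0.5, -1.5)), (np.float64(0.1), 0.74, (0.5, 0.0)), (np.float64(0.2), 0.67, (0.5, 1.5)), (np.float64(0.3), 0.61, (-0.5, 3.0)), (np.float64(0.4), 0.53, (-1.5, 3.5)), (np.floa
top 7295 [(0.65, 0.9, 1.5, 2.5)]
   [(np.float64(0.0), 0.62, (-1.5, 0.0)), (np.float64(0.1), 0.61, (-1.5, 0.0)), (np.float64(0.2), 0.61, (-1.0, 0.5)), (np.float64(0.3), 0.6, (-0.5, 1.0)), (np.float64(0.4), 0.59, (0.5, 1.5)), (np.floa
scene rib at 0: [379.1 196.1] at 5mm: [381.4 195.8] stapler,jar etc blobs: [([422.1, 116.8], 80), ([364.0, 167.1], 317), ([379.0, 197.1], 160), ([314.6, 200.1], 471), ([340.9, 273.5], 371), ([519.0, 318.8], 335), ([355.2, 434.9], 5247)]
  before [([422.0, 116.9], 82), ([364.0, 167.1], 317), ([326.5, 184.2], 232), ([418.3, 192.3], 164), ([340.8, 273.5], 373), ([518.7, 318.8], 336), ([355.3, 434.9], 5266)]
top rib at 0: [255.8 264.5] at 5mm: [253.7 263.3] stapler,jar etc blobs: [([412.0, 126.0], 3145), ([335.8, 233.5], 294), ([255.4, 265.1], 160), ([630.8, 285.3], 76), ([310.9, 296.6], 402), ([334.2, 310.1], 31)]
  before [([411.9, 126.0], 3166), ([335.8, 233.6], 296), ([218.9, 244.7], 148), ([308.1, 292.4], 111), ([630.8, 285.4], 76), ([224.2, 326.9], 689)]
```

The rib is at its shut position in both views, the lever is flat, and the stapler and jar are unmoved. Handing in.

```bash
python3 -c "
from plant import bot;print(bot.job_done())"
```

```text
the job is handed in; nothing more can be done
None
```

I pressed the lever flat onto its stop, then slid the cover shut against its stop, and handed the job in with the arm clear; camera checks showed the lever flat, the rib at its shut position, and the stapler and jar unmoved (no such check on the others). On the first lever pass there was a brief wrist force of about 56 N, under the 120 N limit, and I took it to be on the fingers rather than the gripper body.

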